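# Set the vial feeder back one notch

### The job

The vial feeder has gone one place too far: tip its ratchet pawl up off the wheel by pushing the red knob with a fingertip, then push the yellow-capped stud gently to turn the wheel back (counter-clockwise seen from above) by exactly one notch. Then tip the pawl down again so that it drops fully into the new notch. Only push, grip nothing, leave the vials standing in their pockets and everything else on the bench alone.

Things in the scene. Friction and masses are not known exactly. Their poses are not given: they have to be found in the camera images.
- feeder: Vial feeder fixed to the bench: grey base, 50 mm high, x -125 to 165, y -150 to 125 mm, with a level white wheel, and a ratchet pawl at its -y edge. Origin: on the bench under the wheel's axis, z up, x from the axis towards the vial reader (grey block just outside the rim, x 115 to 165 mm, top 110 mm above the bench). The knob moves along this x, the pawl stands on the -y side.
- hub (a point): Centre of the white wheel, on its axis, on its upper face, 70 mm above the bench. Wheel 224 mm across; around the rim 10 black sawtooth teeth 9 mm high (one notch = 36 deg = 0.628 rad). On a circle of 75 mm radius stand the push stud and 9 blue vial pockets, 36 deg apart, walls 12 mm high, 31 mm across. The steel hub is 44 mm across, 12 mm high.
- wheel (a joint): Turn of the wheel about its upright axis, rad: starts near 0, grows as it turns BACKWARD = counter-clockwise from above. Stiff (about 1.6 N at the stud): it stays where left and does not coast. With the pawl down a tooth blocks backward turning after 6 deg of play; with the pawl up it turns freely. The pawl drops fully home within about 3 deg either side of a whole notch.
- stud (a point): Push stud fixed on the wheel and turning with it: upright steel pin 12 mm thick, with a yellow cap 18 mm thick from 32 to 42 mm above its foot. 75 mm from the wheel's axis, on the side towards the robot; the pockets on both sides of it are empty. Origin: its foot, on the wheel's upper face, 70 mm above the bench, z up.
- pawl (a joint): Swing of the pawl about its level pivot, rad: 0 = down, nose fully in a notch; grows as the nose lifts; 0.87 = thrown back on its stop. The knob's weight makes it topple: pushed past the middle (0.6 rising, 0.5 coming back) it falls to the nearer end by itself and stays there. Takes under 1 N. If the nose lands on a tooth instead of in the notch, it stays above 0.05.
- pivot (a point): Pivot of the pawl, 89.5 mm above the bench, its axis along the feeder's y, held by an aluminium post (22 x 14 mm, top 96 mm above the bench) 28 mm to the feeder's -y. From here the brass arm, 10 mm wide, runs 50 mm along the feeder's -x and a little down to its nose in the teeth.
- knob (a point): Red ball, 24 mm diameter, on an 8 mm steel stem, 55 mm from the pivot. Origin: the ball's centre. Pawl down: it leans 25 deg to the feeder's -x, 139 mm above the bench. Pushed to the feeder's +x it swings over the pivot (144 mm high at the top) and the nose lifts; thrown back, it leans 25 deg to +x, 139 mm high (46 mm of travel). Pushed to -x past upright, the pawl drops again.
- vial_a: Loose amber glass vial with a white cap, 22 mm diameter, 50 mm tall, standing in a pocket of the wheel on the side of the reader (away from the stud and the pawl) and riding with it. Origin: centre of its underside. To be left standing in its pocket.
- vial_b: Loose amber glass vial with a white cap, 22 mm diameter, 50 mm tall, standing in a pocket of the wheel on the side of the reader (away from the stud and the pawl) and riding with it. Origin: centre of its underside. To be left standing in its pocket.
- vial_c: Loose amber glass vial with a black cap, 22 mm diameter, 50 mm tall, standing in a pocket of the wheel on the side of the reader (away from the stud and the pawl) and riding with it. Origin: centre of its underside. To be left standing in its pocket.
- beaker: Bystander: open glass beaker, 68 mm wide, 85 mm tall, loose on the bench to the left (+y). Origin: centre of its underside.
- reagent: Bystander: brown glass bottle, blue cap, 64 mm diameter, 130 mm tall, loose on the bench to the left (+y). Origin: centre of its underside.
- wash: Bystander: white plastic bottle, red cap, 60 mm diameter, 140 mm tall, loose on the bench to the left (+y). Origin: centre of its underside.
- funnel: Bystander: steel funnel standing mouth down, 68 mm wide, 75 mm tall, loose on the bench to the right (-y). Origin: centre of its underside.
- spatula: Bystander: spatula 170 mm long lying on the bench to the right (-y). Origin: under its middle.

How it is judged (in metres and radians):
On the way, in this order (a step that is already met when the one before it is completed fails the run):
1. the pawl is tipped up clear of the teeth (value of joint pawl above 0.6 rad and value of joint wheel below 0.2 rad), for 0.1 s.
2. the wheel is turned back to the next notch (value of joint wheel above 0.448 rad), for 0.1 s.
At the end, for the whole second after the job is handed in: The wheel stands one notch back (0.628 rad, within 0.18, its play in the notch) and still, the pawl is fully down in the notch (below 0.05 rad), and all three vials stand upright in their pockets (value of joint wheel between 0.448 and 0.808 rad and value of joint pawl below 0.05 rad and velocity of joint wheel between -0.02 and 0.02 rad/s and z of each of vial_a, vial_b, vial_c in the frame of stud below 0.004 m and angle between each of vial_a, vial_b, vial_c's own z axis and vertical below 0.15 rad); the robot touches nothing.
It fails at once if the wheel was pushed more than one and a half notches back, or half a notch forward (value of joint wheel above 0.95 rad or value of joint wheel below -0.32 rad).
It fails at once if a vial was lifted out of its pocket or tipped (z of any of vial_a, vial_b, vial_c in the frame of stud above 0.01 m or angle between any of vial_a, vial_b, vial_c's own z axis and vertical above 0.35 rad).
It fails at once if the pawl or the wheel was gripped or forced (over 30 N) (contact force between the fingers and pawl above 30 N or contact force between the fingers and wheel above 30 N).
It fails at once if a bystander on the bench was moved or lifted (distance of any of beaker, reagent, wash, funnel, spatula from where it was at the start of the episode above 0.02 m).
It also fails if it takes over 69 s, if anything falls off the work surface, if the arm or the gripper's body presses on something with over 40 N, if the wrist force passes 120 N, or if a joint passes its speed limit or range.

### The arm

A 6-joint arm with a two-finger parallel gripper is mounted at the origin on the work surface. World frame = base frame: x ahead of the robot, y to its left, z up, the work surface at z = 0. Lengths are in mm, angles in rad, forces in N, time in s.
With the tool pointing down it reaches from about 300 to 775 mm from the base axis. Payload 14.6 kg.
Tool frame: the origin (TCP) lies between the finger pads; the fingertips stand 19 mm ahead of it and the grasp point (between the pads) is the TCP; z points along the fingers, y is the line along which they close (so a half turn about z gives the same grasp; the last joint's range is limited). The gripper opens to 94 mm and grips with 3 to 60 N. Pads are 16 mm wide; open, the fingers measure 119 mm over their backs; the gripper's body (75 mm by 177 mm) begins 78 mm behind the grasp point.
Start: joints at [1.268, 0.3, 1.521, -0, 1.321, -0.067], TCP at [128.49, 534.771, 224.446] pointing down, gripper open.
Joint ranges: [-3.03, 3.03], [-0.79, 2.21], [0.23, 2.52], [-1.04, 4.18], [0, 3.07], [-2.55, 2.55]. Speed limits (rad/s): [2.22, 2.22, 2.57, 3.14, 3.14, 3.14].

### API

Orientations are given as [roll, pitch, yaw] about the fixed x, y, z axes, in that order (R = Rz(yaw) Ry(pitch) Rx(roll)).
In Python, from cell import monitor, imaging, job, find_in, trace gives the robot as it stands. The module is installed in compiled form; this text tells all that it offers.
- The arm moves only by the tool arm_command, never from a script. Its argument "steps" is a list of rows, each a list of 5 numbers: the opening, from 0 (shut) to 1 (fully open), then the shift along the tool's x, y, z in mm, then the turn about the tool's z in degrees. In form: [[gripper, dx, dy, dz, turn], ...]. A call has 1 to 20 rows; each row is the pose to reach, as a shift and turn from the pose commanded when the call began, along the tool's axes at that moment; what a row does not reach only later rows make up. A row lasts 1/8 s, in which the tool goes at most 62.5 mm and 10.7 degrees, less where a joint would pass 70% of its speed; a pose out of reach is approached as far as the arm can. A call with a gripper value outside its range is refused whole. The fingers move at their own pace and stop on an object; "force" is the grip in N (left out, the last holds). Time passes only in rows, so rows that repeat a pose let the fingers close. It gives the time, the measured TCP pose, the force, the opening and the grip force at its end, in the units of the state.
- monitor.read_state(): the state, without advancing time (a new reading comes with each control period).
- imaging.camera(name): name is "scene" or "top"; returns a dict with "img" (420x560x3 uint8, red, green, blue), "mtx" (3x3 intrinsics, pixels), "view" (4x4, takes a point from world to camera coordinates). Camera axes: x right, y down, z forward; pixel columns grow to the right and rows downward; lengths in mm; the calibration is good to about 2 mm. A picture is of the moment at which its call begins. There is no depth.
- job.sign_off(): hands the job in; it is judged then, once.
Trained networks look in a picture, given as the dict that the camera call returned (one of the last four; its "shot" number tells which), for a name from the list of things; names that differ only in an ending like _2 or _b are one class to them, and where a whole thing is asked for, a point or a joint stands for the part that bears it (a point fixed in the world has none). Each returns a list of dicts, best first, with "p" (0 to 1); they miss things now and then, are a little off and sometimes report something else, mostly with a low value. They report only what shows in the picture. A call takes as long as a camera call.
- find_in(picture, target): "rect" ([centre column, centre row, width, height] in pixels, round what is visible of it).
- trace(picture, target): "region" (420x560 bool, what is visible of it) and "rect" ([centre column, centre row, width, height] in pixels, round what is visible of it).
The state is a dict: "clock": time; "joints": joint angles; "qd": joint speeds; "effort": joint torques, N m; "eef_pos": TCP position; "eef_rot": TCP orientation; "wrist_force": force on the tool from outside, world axes, zero at the start; "moment": the same for the moment, N m; "finger_gap": finger opening in mm; "finger_force": force on a finger pad.
Only numpy, scipy, OpenCV 4.12 (cv2) and the standard library are available. Lean on these libraries where they do the work, as an engineer would, in place of code of your own. Each camera call takes 0.05 s, during which the arm holds its last target. There are 200 camera calls.

## Working session

There is one attempt and no reset: what is moved stays moved. The work goes in short steps, Python scripts to look and compute and a tool call to move; the robot and the scene stay as the last step left them, time stands still between calls to the robot, and variables do not carry over. Pictures are saved under pics/ and viewed, at most 10 in all, crops included, and the job is handed in when it is done.

Besides the shell and the picture viewer there is one more tool, called after "Call:" as name([rows], argument=value, ...), one row to a line, values as JSON. arm_command: Moves the arm, as the interface text tells. Its arguments: {"type":"object","properties":{"steps":{"type":"array","items":{"type":"array","items":{"type":"number"}}},"force":{"type":"number"}},"required":["steps"]}

```bash
mkdir -p pics
cat > h.py <<'E'
import numpy as np, cv2
from cell import monitor, imaging, job, find_in, trace
def ray(p,u,v):
    d=np.linalg.inv(p["mtx"])@np.array([u,v,1.]); V=p["view"]; R=V[:3,:3]
    return -R.T@V[:3,3], R.T@d
def at_z(p,u,v,z):
    o,d=ray(p,u,v); return o+d*(z-o[2])/d[2]
def tri(obs):
    A=np.zeros((3,3));b=np.zeros(3)
    for p,u,v in obs:
        o,d=ray(p,u,v); d=d/np.linalg.norm(d); M=np.eye(3)-np.outer(d,d); A+=M;b+=M@o
    return np.linalg.solve(A,b)
def proj(p,X):
    c=p["view"][:3,:3]@np.asarray(X,float)+p["view"][:3,3]; q=p["mtx"]@c; return q[:2]/q[2]
E
python3 - <<'E'
from h import *
np.set_printoptions(precision=1,suppress=True)
P={n:imaging.camera(n) for n in("scene","top")}
for n,p in P.items():
    cv2.imwrite(f"pics/{n}0.png",p["img"][:,:,::-1])
    print(n,"cam",ray(p,280,210)[0])
    for t in["feeder","hub","stud","knob","pivot","vial_a","vial_c","beaker","reagent","wash","funnel","spatula"]:
        try: print(t,[(np.round(r["rect"],1).tolist(),round(r["p"],2)) for r in find_in(p,t)[:3]])
        except Exception as e: print(t,e)
s=monitor.read_state();print(s["eef_pos"],s["eef_rot"],s["clock"])
E
```

```text
scene cam [1140.6 -527.5  844.7]
feeder [([309.1, 248.8, 155.6, 126.7], 0.79), ([340.5, 217.9, 6.8, 13.9], 0.41)]
hub [([308.1, 226.7, 91.2, 76.0], 0.61), ([148.6, 346.1, 35.1, 36.1], 0.5)]
stud [([308.5, 224.4, 93.8, 69.7], 0.69), ([398.0, 180.3, 19.6, 41.4], 0.3)]
knob [([298.9, 237.6, 18.7, 27.3], 0.72)]
pivot [([310.4, 248.9, 151.5, 130.8], 0.8)]
vial_a [([340.1, 217.6, 6.1, 13.4], 0.46), ([331.0, 225.4, 12.2, 19.0], 0.45)]
vial_c [([340.1, 217.6, 6.1, 13.4], 0.46), ([331.0, 225.4, 12.2, 19.0], 0.45)]
beaker [([399.0, 179.6, 26.3, 35.9], 0.82), ([101.7, 288.6, 53.3, 56.4], 0.65)]
reagent [([424.7, 192.4, 31.0, 46.7], 0.81)]
wash [([308.4, 225.1, 91.8, 71.8], 0.24)]
funnel [([149.9, 348.4, 34.8, 33.9], 0.88)]
spatula [([100.5, 287.5, 51.9, 56.7], 0.84), ([339.5, 217.9, 7.6, 16.6], 0.22)]
top cam [ 425.6  -10.3 1740.7]
feeder [([259.2, 178.6, 115.8, 113.3], 0.85)]
hub [([255.6, 182.5, 73.6, 69.0], 0.6)]
stud [([257.9, 184.5, 72.7, 68.2], 0.78)]
knob [([285.8, 162.2, 5.0, 17.1], 0.67)]
pivot [([261.1, 179.3, 116.5, 114.5], 0.95)]
vial_a [([241.3, 162.4, 12.8, 8.9], 0.63), ([231.8, 173.8, 9.9, 7.3], 0.41), ([151.3, 177.7, 26.5, 22.4], 0.41)]
vial_c [([241.3, 162.4, 12.8, 8.9], 0.63), ([231.8, 173.8, 9.9, 7.3], 0.41), ([151.3, 177.7, 26.5, 22.4], 0.41)]
beaker [([151.6, 178.1, 27.4, 21.8], 0.76), ([287.0, 161.9, 4.7, 18.8], 0.23)]
reagent [([154.4, 146.9, 23.9, 25.1], 0.82)]
wash [([140.6, 237.4, 25.0, 14.4], 0.91)]
funnel [([399.1, 176.8, 24.1, 20.7], 0.87)]
spatula [([405.6, 247.2, 19.1, 55.5], 0.69)]
[128.5 534.8 224.5] [3.1 0.  2.9] 1.3
```

Run:
```python
import cv2,numpy as np
a=cv2.imread("pics/scene0.png")[150:330,210:420];b=cv2.imread("pics/top0.png")[110:250,180:340]
a=cv2.resize(a,None,fx=3.3,fy=3.3,interpolation=cv2.INTER_CUBIC);b=cv2.resize(b,None,fx=4,fy=4,interpolation=cv2.INTER_CUBIC)
cv2.imwrite("pics/s1.png",a);cv2.imwrite("pics/t1.png",b)
```

```text
(no output)
```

View pics/s1.png

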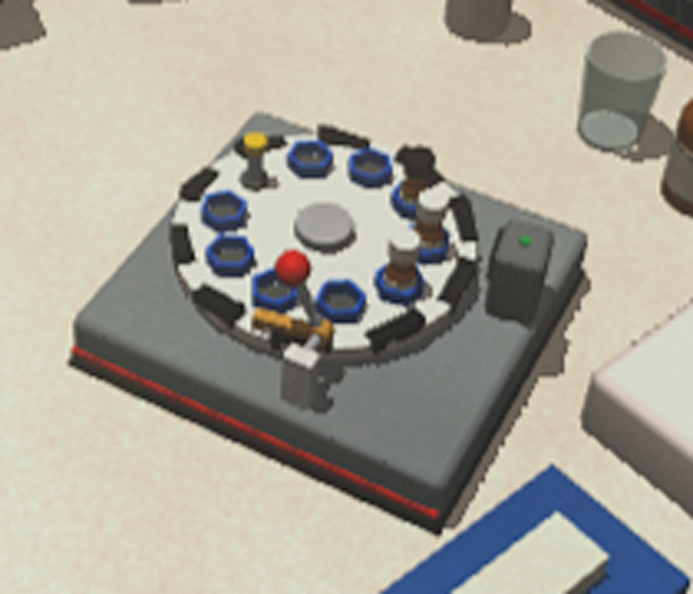

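View pics/t1.png

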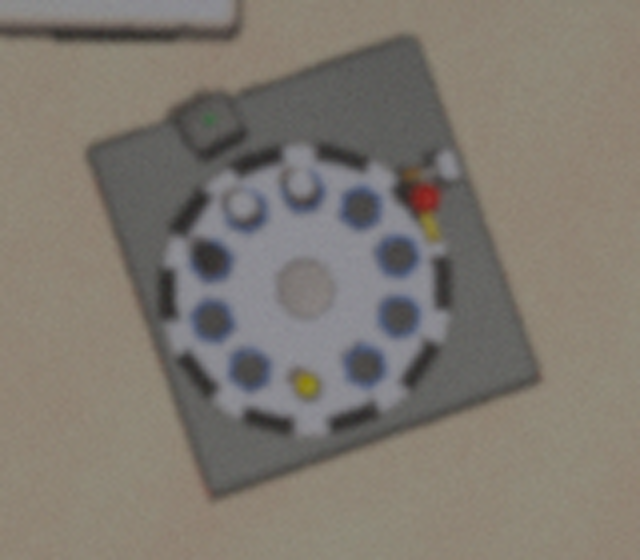

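View pics/top0.png

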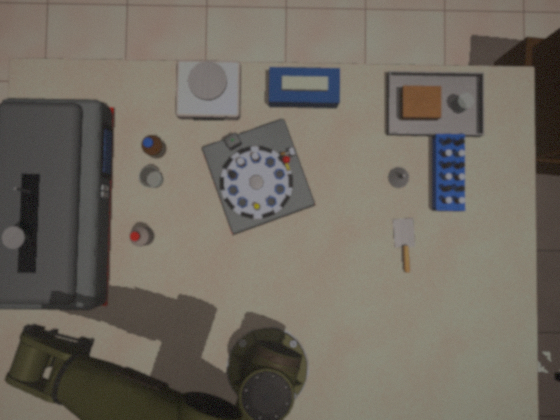

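The scene crop shows the feeder with the red knob at crop (293,267), i.e. pixel (299,231), and the yellow stud at (287,193). In the top view the hub is near (256,182), the knob (286,159), the cap (256,206) and the reader (232,140). The bystanders are well clear of the feeder.

```bash
cat >> h.py <<'E'
def blob(p,kind,box):
    x0,x1,y0,y1=box; h=cv2.cvtColor(p["img"],cv2.COLOR_RGB2HSV).astype(int)
    H,S,V=h[...,0],h[...,1],h[...,2]
    m={"red":((H<6)|(H>174))&(S>150)&(V>70),"yel":(H>22)&(H<34)&(S>130)&(V>90)}[kind]
    k=np.zeros_like(m);k[y0:y1,x0:x1]=1; m=(m&k).astype(np.uint8)
    n,l,s,c=cv2.connectedComponentsWithStats(m); i=1+np.argmax(s[1:,4]); return c[i],s[i]
BT=dict(top=(200,320,120,235),scene=(230,380,170,265))
def look():
    P={n:imaging.camera(n) for n in("scene","top")}; out={}
    for k in("red","yel"):
        ob=[]
        for n,p in P.items():
            c,s=blob(p,k,BT[n]); ob.append((p,*c)); out[k+n]=(c,s)
        out[k]=tri(ob)
    return P,out
E
python3 - <<'E'
from h import *
np.set_printoptions(precision=1,suppress=True)
P,o=look()
for k,v in o.items(): print(k,v)
t,s=P["top"],P["scene"]
print("knob z139 top",at_z(t,*o["redtop"][0],139),"scene",at_z(s,*o["redscene"][0],139))
print("cap z108 top",at_z(t,*o["yeltop"][0],108),"scene",at_z(s,*o["yelscene"][0],107))
print("hub top z82",at_z(t,180+305/4,110+289/4,82),"scene",at_z(s,210+325/3.3,150+226/3.3,82))
# base corners z50 from crop top
C=[(92,152),(412,36),(540,378),(212,497)]
C=np.array([at_z(t,180+u/4,110+v/4,50)[:2] for u,v in C]);print(C)
for a,b in((0,1),(1,2),(2,3),(3,0)): d=C[b]-C[a];print(np.linalg.norm(d),np.degrees(np.arctan2(d[1],d[0])))
E
```

```text
redscene (array([298.4, 230.3]), array([294, 226,  10,   9,  69], dtype=int32))
redtop (array([285.4, 159.1]), array([283, 157,   6,   6,  27], dtype=int32))
red [638.1 -45.6 141.2]
yelscene (array([286.7, 192. ]), array([284, 190,   7,   5,  26], dtype=int32))
yeltop (array([256.3, 205.8]), array([254, 204,   5,   5,  18], dtype=int32))
yel [500.5  38.8 111.5]
knob z139 top [638.3 -45.7 139. ] scene [636.6 -44.  139. ]
cap z108 top [500.5  38.6 108. ] scene [496.8  42.5 107. ]
hub top z82 [573.5  40.8  82. ] scene [581.3  40.   82. ]
[[ 680.5  209.4]
 [ 776.   -38.1]
 [ 510.3 -141.4]
 [ 414.2  110.5]]
265.2675666781307 -68.8920791024195
285.0673073645884 -158.75908151990217
269.60780254073984 110.87878035710668
284.01210659380257 20.36624012674423
```

```bash
cat >> h.py <<'E'
YAW=np.radians(21.); HUB=np.array([573.,40.3])
XF=np.array([np.cos(YAW),np.sin(YAW)]); YF=np.array([-XF[1],XF[0]])
def f2w(x,y): return HUB+x*XF+y*YF
def w2f(p): d=np.asarray(p)[:2]-HUB; return np.array([d@XF,d@YF])
def Rot():
    from scipy.spatial.transform import Rotation as R
    return R.from_euler("xyz",monitor.read_state()["eef_rot"]).as_matrix()
def shift(target):
    s=monitor.read_state(); return Rot().T@(np.asarray(target)-s["eef_pos"])
E
python3 - <<'E'
from h import *
np.set_printoptions(precision=3,suppress=True)
s=monitor.read_state();print(s["eef_rot"],s["joints"],s["clock"]);print(Rot())
k=w2f([638.1,-45.6]);print(k,w2f([500.5,38.8]))
g=f2w(k[0]-38,k[1]);print(g,shift([*g,224.4]))
yaw=np.arctan2(Rot()[1,0],Rot()[0,0]); print("yaw",np.degrees(yaw),"tool turn (about down z):",-((201-np.degrees(yaw)+180)%360-180))
E
```

```text
[ 3.142 -0.     2.906] [ 1.268  0.3    1.521  0.     1.321 -0.067] 1.4
[[-0.972  0.234 -0.   ]
 [ 0.234  0.972  0.   ]
 [ 0.     0.    -1.   ]]
[  29.992 -103.524] [-68.222  24.581]
[602.624 -59.218] [-599.773 -466.823    0.028]
yaw 166.49136751484832 tool turn (about down z): -34.50863248515168
```

Call:
arm_command([
  [0,-40,-31,0,-3],
  [0,-80,-62,0,-6],
  [0,-120,-93,0,-9],
  [0,-160,-124,0,-12],
  [0,-200,-155,0,-15],
  [0,-240,-187,0,-18],
  [0,-280,-218,0,-21],
  [0,-320,-249,0,-24],
  [0,-360,-280,0,-27],
  [0,-400,-311,0,-30],
  [0,-440,-342,0,-32],
  [0,-480,-373,0,-34.5],
  [0,-520,-405,0,-34.5],
  [0,-560,-436,0,-34.5],
  [0,-600,-467,0,-34.5],
  [0,-600,-467,0,-34.5],
  [0,-600,-467,0,-34.5],
  [0,-600,-467,0,-34.5],
])

```text
clock: 3.65
eef_pos: [602.4, -58.5, 224.8]
eef_rot: [-3.141, 0.0, -2.774]
wrist_force: [-0.1, -0.4, -0.3]
finger_gap: 0.8
finger_force: 0.0
```

Call:
arm_command([
  [0,0,0,25,0],
  [0,0,0,50,0],
  [0,0,0,68,0],
  [0,0,0,74,0],
  [0,0,0,74,0],
])

```text
clock: 4.28
eef_pos: [602.9, -59.3, 150.8]
eef_rot: [-3.141, 0.0, -2.775]
wrist_force: [-0.2, -0.2, -0.3]
finger_gap: 0.5
finger_force: 0.0
```

Run:
```python
from h import *
s=monitor.read_state();print(s["eef_pos"],s["wrist_force"],w2f(s["eef_pos"]))
p=imaging.camera("scene")
a=cv2.resize(p["img"][120:300,210:420,::-1],None,fx=3.3,fy=3.3,interpolation=cv2.INTER_CUBIC);cv2.imwrite("pics/s2.png",a)
```

```text
[602.89132192 -59.30037739 150.81592822] [-0.2039528  -0.24614786 -0.26400818] [  -7.78762995 -103.69705455]
```

View pics/s2.png

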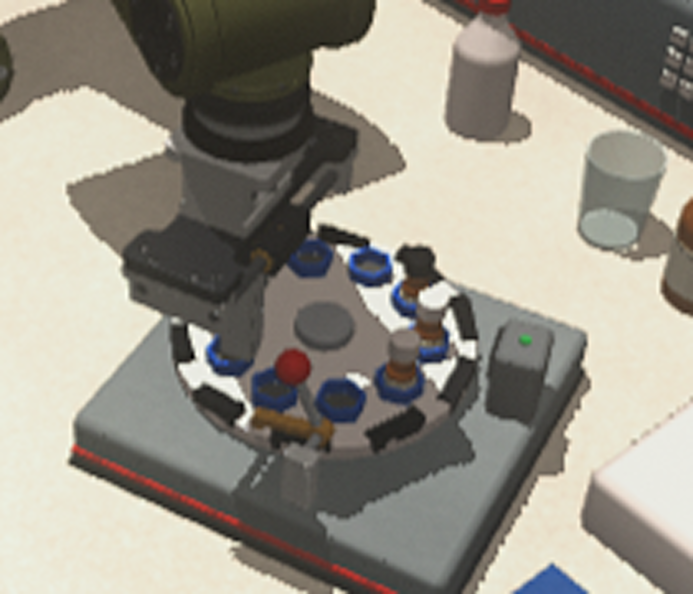

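The fingertip stands just to the -x side of the red knob, at crop (240,340), level with the ball. I'll push it over now.

Call:
arm_command([
  [0,-8,0,0,0],
  [0,-14,0,0,0],
  [0,-18,0,0,0],
  [0,-22,0,0,0],
  [0,-26,0,0,0],
  [0,-30,0,0,0],
  [0,-34,0,0,0],
  [0,-38,0,0,0],
  [0,-42,0,0,0],
  [0,-46,0,0,0],
  [0,-50,0,0,0],
  [0,-54,0,0,0],
  [0,-56,0,0,0],
  [0,-56,0,0,0],
  [0,-45,0,0,0],
  [0,-30,0,0,0],
  [0,-15,0,0,0],
  [0,0,0,0,0],
  [0,0,0,0,0],
])

```text
clock: 6.7
eef_pos: [602.0, -60.0, 150.8]
eef_rot: [-3.141, 0.0, -2.776]
wrist_force: [0.9, -0.0, 0.1]
finger_gap: 0.5
finger_force: 0.0
```

Run:
```python
from h import *
np.set_printoptions(precision=1,suppress=True)
P,o=look(); 
for k,v in o.items(): print(k,v)
print(w2f(o["red"]),w2f(o["yel"]),monitor.read_state()["eef_pos"])
```

```text
Traceback (most recent call last):
  File "h.py", line 27, in look
    c,s=blob(p,k,BT[n]); ob.append((p,*c)); out[k+n]=(c,s)
        ~~~~^^^^^^^^^^^
  File "h.py", line 20, in blob
    n,l,s,c=cv2.connectedComponentsWithStats(m); i=1+np.argmax(s[1:,4]); return c[i],s[i]
                                                     ~~~~~~~~~^^^^^^^^^
ValueError: attempt to get argmax of an empty sequence
```

Call:
arm_command([
  [0,0,0,-20,0],
  [0,8,20,-30,0],
  [0,20,50,-30,0],
  [0,35,85,-30,0],
  [0,48,120,-30,0],
  [0,58,150,-30,0],
  [0,63,164,-30,0],
  [0,63,164,-30,0],
  [0,63,164,-30,0],
])

```text
clock: 7.92
eef_pos: [485.9, 70.5, 180.4]
eef_rot: [-3.141, 0.0, -2.776]
wrist_force: [0.2, 0.3, -0.1]
finger_gap: 0.8
finger_force: 0.0
```

```bash
cat >> h.py <<'E'
def look():
    P={n:imaging.camera(n) for n in("scene","top")}; out={}
    for k,z in(("red",139),("yel",110)):
        ob=[]
        for n,p in P.items():
            try: c,s=blob(p,k,BT[n])
            except ValueError: continue
            ob.append((p,*c)); out[k+n]=(c,s[4],w2f(at_z(p,*c,z)))
        if len(ob)==2: out[k]=tri(ob); out[k+"_f"]=w2f(out[k])
    return P,out
E
python3 - <<'E'
from h import *
np.set_printoptions(precision=1,suppress=True)
P,o=look()
for k,v in o.items(): print(k,v)
e=monitor.read_state()["eef_pos"];print(e,w2f(e))
E
```

```text
redscene (array([317.7, 238.4]), np.int32(78), array([  75.7, -102.2]))
redtop (array([280.4, 144.4]), np.int32(30), array([  76.4, -104.7]))
red [681.6 -29.8 141.3]
red_f [  76.3 -104.4]
yelscene (array([286.6, 192. ]), np.int32(27), array([-69. ,  26.3]))
[485.7  70.4 180.3] [-70.7  59.4]
```

Call:
arm_command([
  [0,0,0,30,0],
  [0,0,0,60,0],
  [0,0,0,73,0],
  [0,0,0,73,0],
  [0,1,-6,73,0],
  [0,1,-10,73,0],
  [0,2,-14,73,0],
  [0,2,-18,73,0],
  [0,3,-22,73,0],
  [0,3,-26,73,0],
  [0,3,-30,73,0],
  [0,3,-34,73,0],
  [0,3,-38,73,0],
  [0,3,-42,73,0],
  [0,3,-45,73,0],
  [0,3,-47,73,0],
  [0,3,-47,73,0],
  [0,3,-47,73,0],
])

```text
clock: 10.28
eef_pos: [499.4, 26.1, 107.6]
eef_rot: [-3.141, 0.0, -2.775]
wrist_force: [0.2, -0.5, 0.4]
finger_gap: 0.4
finger_force: 0.0
```

Run:
```python
from h import *
np.set_printoptions(precision=1,suppress=True)
P,o=look()
for k,v in o.items(): print(k,v)
s=monitor.read_state();e=s["eef_pos"];print(e,w2f(e),s["wrist_force"])
a=cv2.resize(P["scene"]["img"][120:300,210:420,::-1],None,fx=3.3,fy=3.3,interpolation=cv2.INTER_CUBIC);cv2.imwrite("pics/s3.png",a)
```

```text
redscene (array([317.8, 238.5]), np.int32(82), array([  76. , -102.5]))
redtop (array([280.3, 144.4]), np.int32(29), array([  76.2, -104.4]))
red [681.5 -29.6 140.6]
red_f [  76.3 -104.2]
yelscene (array([279.2, 199. ]), np.int32(4), array([-71.9,  -5.2]))
[499.4  26.1 107.6] [-73.8  13.1] [ 0.1 -0.1 -0. ]
```

View pics/s3.png

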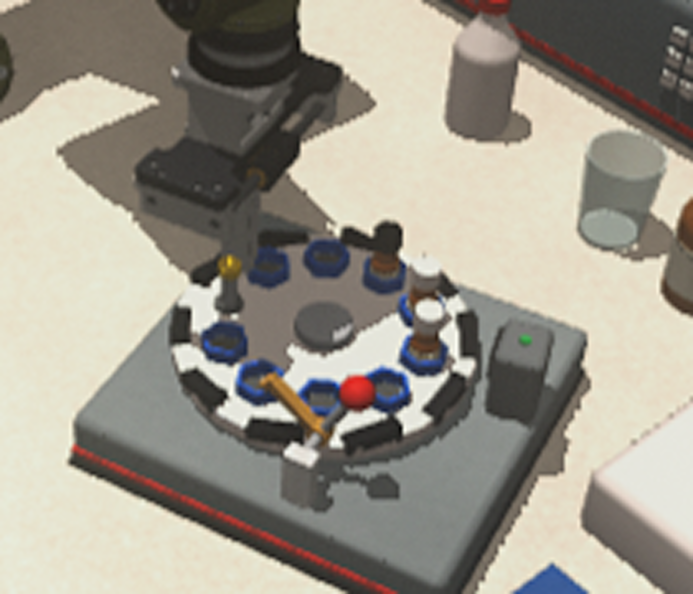

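The stud has moved most of a notch (cap at crop (231,265)), the pawl is up with the knob at (357,392), and the vials are upright. I'll push a little more, then back off to measure.

Call:
arm_command([
  [0,0,-3,0,0],
  [0,0,-6,0,0],
  [0,0,-9,0,0],
  [0,0,-11,0,0],
  [0,0,-11,0,0],
  [0,0,-11,0,0],
])

```text
clock: 11.12
eef_pos: [503.1, 15.7, 107.4]
eef_rot: [-3.142, -0.0, -2.775]
wrist_force: [0.4, -0.0, 0.4]
finger_gap: 0.8
finger_force: 0.0
```

Call:
arm_command([
  [0,0,8,0,0],
  [0,0,20,0,0],
  [0,0,30,-30,0],
  [0,30,60,-70,0],
  [0,60,110,-110,0],
  [0,80,150,-110,0],
  [0,80,180,-110,0],
  [0,80,180,-110,0],
])

```text
clock: 12.12
eef_pos: [363.0, 156.8, 217.7]
eef_rot: [3.142, 0.001, -2.772]
wrist_force: [-0.3, -0.4, -0.2]
finger_gap: 0.3
finger_force: 0.0
```

```bash
cat > m.py <<'E'
from h import *
np.set_printoptions(precision=2,suppress=True)
# reference (pawl down, wheel~0) start centroids
ref=dict(scene=(286.7,192.),top=(256.3,205.8))
from scipy.optimize import brentq
P,o=look()
for k,v in o.items(): print(k,v)
for n in ref:
    if "yel"+n not in o: continue
    p=P[n]; c,area,_=o["yel"+n]
    best=[]
    hub=np.array([*HUB,110.])
    X0=at_z(p,*ref[n],110)[:2]; X1=at_z(p,*c,110)[:2]
    a0=np.arctan2(*(X0-HUB)[::-1]);a1=np.arctan2(*(X1-HUB)[::-1])
    print(n,"area",area,"r",np.linalg.norm(X0-HUB),np.linalg.norm(X1-HUB),"turn",np.degrees((a1-a0)%(2*np.pi)),"chord",np.degrees(2*np.arcsin(np.linalg.norm(X1-X0)/150)))
s=monitor.read_state();e=s["eef_pos"];print(e,w2f(e),s["clock"])
E
python3 m.py
```

```text
redscene (array([317.71, 238.26]), np.int32(76), array([  75.47, -101.87]))
redtop (array([280.32, 144.68]), np.int32(28), array([  75.55, -104.22]))
red [680.92 -29.53 140.92]
red_f [  75.73 -103.86]
yelscene (array([277.44, 202.78]), np.int32(27), array([-68.92, -19.23]))
yeltop (array([270.28, 200.89]), np.int32(18), array([-68.84, -19.92]))
yel [515.93  -2.86 110.55]
yel_f [-68.74 -19.84]
scene area 27 r 73.72604185398798 71.54660812118038 turn 36.5953315392291 chord 35.44078202309585
top area 18 r 72.52556433267145 71.66515562038323 turn 35.71527482177442 chord 34.29436289940096
[363.83 155.44 217.43] [-154.01  182.45] 12.225
```

Turn measures about 35.6°, close enough. Next: to the +x side of the knob.

Call:
arm_command([
  [0,-20,-22,0,0],
  [0,-50,-54,0,0],
  [0,-85,-92,0,0],
  [0,-120,-130,0,0],
  [0,-155,-167,0,0],
  [0,-190,-205,0,0],
  [0,-225,-243,0,0],
  [0,-250,-270,0,0],
  [0,-265,-286,0,0],
  [0,-265,-286,0,0],
  [0,-265,-286,0,0],
  [0,-265,-286,30,0],
  [0,-265,-286,55,0],
  [0,-265,-286,66,0],
  [0,-265,-286,66,0],
  [0,-265,-286,66,0],
])

```text
clock: 14.22
eef_pos: [714.2, -16.8, 152.9]
eef_rot: [-3.141, 0.002, -2.775]
wrist_force: [-0.3, -0.2, 0.9]
finger_gap: 0.5
finger_force: 0.0
```

```bash
python3 m.py
```

```text
redscene (array([316.83, 239.98]), np.int32(54), array([  76.06, -107.3 ]))
yelscene (array([276.53, 203.24]), np.int32(17), array([-69.99, -21.74]))
scene area 17 r 73.72604185398798 73.28918495801575 turn 38.26268514793133 chord 37.47406284936982
[714.2  -16.83 152.64] [ 111.35 -103.93] 14.325
```

Call:
arm_command([
  [0,6,0,1,0],
  [0,11,0,1,0],
  [0,15,0,1,0],
  [0,19,0,1,0],
  [0,23,0,1,0],
  [0,27,0,1,0],
  [0,31,0,1,0],
  [0,35,0,1,0],
  [0,39,0,1,0],
  [0,43,0,1,0],
  [0,46,0,1,0],
  [0,46,0,1,0],
  [0,46,0,1,0],
  [0,30,0,1,0],
  [0,10,0,1,0],
  [0,0,0,-20,0],
  [0,0,0,-60,0],
  [0,0,0,-80,0],
])

```text
clock: 16.58
eef_pos: [714.4, -16.7, 233.7]
eef_rot: [-3.141, 0.002, -2.775]
wrist_force: [0.4, -0.1, 0.4]
finger_gap: 0.3
finger_force: 0.0
```

Call:
arm_command([
  [0,20,22,0,0],
  [0,50,54,0,0],
  [0,85,92,0,0],
  [0,120,130,0,0],
  [0,155,167,0,0],
  [0,190,205,0,0],
  [0,225,243,0,0],
  [0,250,270,0,0],
  [0,265,286,0,0],
  [0,265,286,0,0],
  [0,265,286,0,0],
])

```text
clock: 17.95
eef_pos: [364.8, 155.0, 231.5]
eef_rot: [-3.141, 0.0, -2.775]
wrist_force: [-0.4, 0.2, 0.7]
finger_gap: 0.3
finger_force: 0.0
```

```bash
cat >> m.py <<'E'
a=cv2.resize(P["scene"]["img"][150:330,210:420,::-1],None,fx=3.3,fy=3.3,interpolation=cv2.INTER_CUBIC);cv2.imwrite("pics/s4.png",a)
E
python3 m.py
```

```text
redscene (array([298.31, 230.31]), np.int32(70), array([  29.07, -101.66]))
redtop (array([285.52, 158.94]), np.int32(31), array([  30.56, -104.07]))
red [638.44 -45.9  141.57]
red_f [  30.21 -103.93]
yelscene (array([277.44, 202.78]), np.int32(27), array([-68.92, -19.23]))
yeltop (array([270.16, 200.84]), np.int32(19), array([-68.59, -19.64]))
yel [515.96  -2.64 110.45]
yel_f [-68.64 -19.65]
scene area 27 r 73.72604185398798 71.54660812118038 turn 36.5953315392291 chord 35.44078202309585
top area 19 r 72.52556433267145 71.34108777697628 turn 35.549518814258874 chord 34.062105933745805
[364.76 154.89 231.3 ] [-153.34  181.61] 18.05
```

View pics/s4.png

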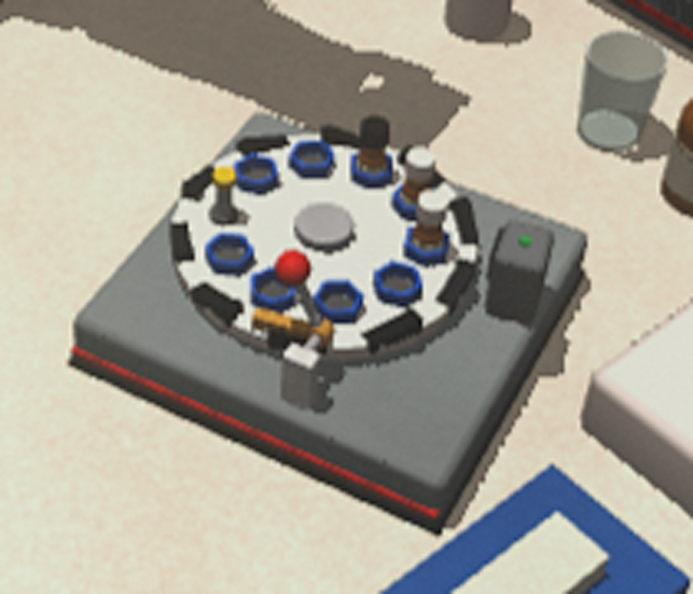

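The picture matches the start: knob at crop (293,267), within 0.1 px of its first position, so the pawl is fully home. The stud is one notch on at (223,190), the three vials are upright, and the arm is clear.

```bash
python3 -c "
from h import *
print(job.sign_off())"
```

```text
the job is handed in; nothing more can be done
None
```

The wheel is turned back one notch (about 36° by camera), the pawl is back down with the knob at its starting position, and the vials are upright; I handed the job in at about 18 s, but the sign-off returned no verdict.

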